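# Refit the cover of the odour filter

## Task

The white vent cover with the blue finger ridge has been taken off the small odour filter on the worktop. Put it back: hook its front lip into the slot under the bar at the low front end of the filter's sloping top, then swing its rear edge down past the orange catch until it snaps in and lies flat, and let go. Leave the apple, mug, spice jar and timer standing where they are.

Things in the scene. Friction and masses are not known exactly. Their poses are not given: they have to be found in the camera images.
- cover: Loose white vent cover, 80 to 140 g, lying flat, top up, at the start: a plate 120 (x) x 90 (y) x 5 mm (z). Origin: centre of the plate's underside; z out of its top, -x its front.
- cover_lip (a point): Middle of the front edge of the cover's lip: (-70, 0, 1.5) mm in the cover's frame. The lip runs 10 mm forward from the plate's front edge (x = -60 mm), is 60 mm wide and 3 mm thick, its underside level with the plate's.
- cover_ridge (a point): Middle of the top of the blue finger ridge, (0, 0, 35) mm in the cover's frame. The ridge is 14 mm in x, 50 mm in y, from the plate's top (z = 5 mm) to z = 35 mm. Hold the cover by its two long faces or its two ends.
- filter_top: Sloping top of the odour filter, a fixed wedge 200 x 164 mm, 170 mm high at the rear. Origin (110 mm above the worktop) and axes: those of the fitted cover; x up the slope, z out of the top, 22 degrees from vertical toward the low front end. The opening is 97 mm wide (y), walls up to z = 6 mm, rear wall x = 63 mm. The plate rests on side ledges, z = 0, x = -45 to 63 mm; ahead of them it is 21 mm deep.
- slot (a point): Mouth of the slot at the low front end of the opening: (-63, 0, 0) mm in filter_top's frame. In that frame: the bar above has its rear edge at x = -63, underside z = 5, top z = 10.5 mm; below it the slot is free down to z = -21 and forward to x = -71 mm. The cover cannot enter flat: hold its rear edge up over the catch (12 degrees is enough) as the lip goes under the bar.
- catch_nose (a point): Front lower edge of the orange catch's nose, (55.5, 0, 7) mm in filter_top's frame with the catch forward. Nose 42 mm wide; steep lead-in ramp from x = 55.5, z = 9 to its top at x = 61, z = 19.5 mm. It overhangs the rear edge (x = 60) of the fitted plate, 2 mm above it.
- catch (a joint): Travel of the sprung catch, m: 0 forward (latched or idle), up to 0.012 pushed back up the slope. Spring 0.9 N at 0, plus 150 N/m. The cover's rear edge pushes it back when the cover is pressed down, with about 5 to 15 N at the ridge; it then springs forward over the plate.
- apple: green apple, about 75 mm, a bystander; origin at the centre of its underside
- mug: striped mug, 83 x 121 x 101 mm high, a bystander; origin at the centre of its underside
- spice_jar: spice jar with an orange-red lid, 45 mm across, 106 mm high, a bystander; origin at the centre of its underside
- timer: egg timer, cream below and orange above, 58 mm across, 57 mm high, a bystander; origin at the centre of its underside
There are look-alikes about, which are no part of the job. Several things have the shape of the cover; the one meant has the colours described above.

How it is judged:
By the outcome, as a careful person would: the job done as asked, in the order asked, and still so for the second after the job is handed in, with the robot touching nothing.
It also fails if it takes over 38 s, if anything falls off the work surface, if the arm or the gripper's body presses on something with over 40 N, if the wrist force passes 120 N, or if a joint passes its speed limit or range.

## Robot

A 7-joint arm with a two-finger parallel gripper is mounted at the origin on a cart in front of the work surface, level with it; the furniture and walls round the work are solid. World frame = base frame: x ahead of the robot, y to its left, z up, the work surface at z = 0. Lengths are in m, angles in rad, forces in N, time in s.
With the tool pointing down it reaches from about 0.4 to 0.85 m from the base axis. Payload 10.4 kg.
Tool frame: the origin (TCP) lies on the centre line of the jaws, within the pads' length; the fingertips stand 17 mm ahead of it and the grasp point (between the pads) lies 2 mm behind it (manip.tcp_to_tips is the distance from the TCP to the fingertips, in m); z points along the fingers, x is the direction in which the jaws open and shut, and the axes are right-handed (so a half turn about z gives the same grasp; the last joint's range is limited). The gripper opens to 85 mm and grips with 20 to 120 N. Pads are 22 mm wide; open, the fingers measure 114 mm over their backs; the gripper's body (76 mm by 85 mm) begins 54 mm behind the grasp point. The pads swing forward as they close: fully open they stand 13 mm farther back than shut.
Start: joints at [-1.371, 0.332, -0.065, 1.46, 0.022, 1.35, -0.088], TCP at [0.138, 0.61, 0.248] pointing down, gripper open.
Joint ranges: [-2.6, 2.6], [-0.5, 2.12], [-1.47, 1.34], [0.16, 2.42], [-1.27, 4.41], [0.06, 2.06], [-2.6, 2.6]. Speed limits (rad/s): [2.22, 2.22, 2.79, 2.79, 3.14, 3.14, 3.14].

## Interface

Orientations are given as a unit quaternion [x, y, z, w].
In Python, from workcell import manip gives the robot as it stands.
- The arm moves only by the shell command python3 -m pendant 'ROWS' [FORCE]. ROWS is JSON, a list of rows, each a list of 3 entries, a list of its own where there are three numbers: the shift along the world's x, y, z in cm, then the turn, a rotation vector about the world's x, y, z in degrees, then the closure in counts, from 0 (fully open) to 255 (shut). A call has 1 to 12 rows; each row shifts and turns the pose as measured when the row begins; what a row does not reach is not made up. A row lasts 1/8 s, in which the tool goes at most 62.5 mm and 10.7 degrees, less where a joint would pass 70% of its speed; a pose out of reach is approached as far as the arm can. A call is refused whole if a number of a shift passes 6.25 or a number of a turn 10.7, either way. A call with a gripper value outside its range is refused whole. The fingers move at their own pace and stop on an object; FORCE is the grip in N (left out, the last holds). Time passes only in rows, so rows that do not move let the fingers close. It gives the time, the measured TCP pose, the force and the opening at its end, in the units of the state.
- manip.get_obs(): the state, without advancing time (a new reading comes with each control period).
- manip.camera(name): name is "scene" or "top" or "wrist"; returns a dict with "pixels" (420x560x3 uint8, red, green, blue), "range_z" (420x560 float32, m along the optical axis (not along the pixel's ray), 0 where there is no reading), "K" (3x3 intrinsics, pixels), "origin" and "rotation" of the camera in the world; the wrist camera has in their place "hand_eye" (4x4, takes a point from camera to tool coordinates, whose origin is the TCP and whose axes are the tool frame's). Camera axes: x right, y down, z forward; pixel columns grow to the right and rows downward; lengths in m; the calibration is good to about 2 mm. A picture is of the moment at which its call begins: read the wrist's pose just before it.
- manip.hand_in(): hands the job in, once; it reports no verdict.
The state is a dict: "clock": time; "joint_pos": joint angles; "joint_velocities": joint speeds; "tau": joint torques, N m; "position": TCP position; "ee_rot": TCP orientation; "ft_force": force on the tool from outside, world axes, zero at the start; "torque": the same for the moment, N m; "grip_width": opening from 0.0 (shut) to 1.0 (fully open).
Only numpy, scipy, OpenCV 4.12 (cv2) and the standard library are available. Lean on these libraries where they do the work, as an engineer would, in place of code of your own. Each camera call takes 0.05 s, during which the arm holds its last target.

## Working session

There is one attempt and no reset: what is moved stays moved. The work goes in short steps, Python scripts to look and compute and a shell command to move; the robot and the scene stay as the last step left them, time stands still between calls to the robot, and variables do not carry over. Pictures are saved under pics/ and viewed, and the job is handed in when it is done.

```bash
ls; mkdir -p pics; python3 - <<'E'
from workcell import manip
import cv2, numpy as np
print(manip.get_obs())
for n in ["scene","top"]:
    c=manip.camera(n); np.savez(f"{n}0.npz",**c)
    cv2.imwrite(f"pics/{n}0.png",c["pixels"][:,:,::-1]); print(n,c["K"].tolist(),c["origin"],c["rotation"])
E
```

```text
pics
{'clock': 0.0, 'joint_pos': array([-1.37062533,  0.33287914, -0.06471226,  1.46093386,  0.02159075,
        1.34989924, -0.08852887]), 'joint_velocities': array([-0.0003491 , -0.00048827, -0.00230061,  0.00101626,  0.00020266,
       -0.00010765,  0.00148091]), 'tau': array([-4.22671328e-04, -6.25443435e+01,  4.87813528e-02, -3.91625583e+01,
        1.61670672e-02,  9.45943786e-03,  5.73274019e-05]), 'position': array([0.13800012, 0.60921668, 0.24751497]), 'ee_rot': array([ 7.81322879e-01,  6.24126631e-01, -5.39608748e-04,  4.64831635e-04]), 'ft_force': array([-0.02868239,  0.02911505,  0.57001319]), 'torque': array([0.00020753, 0.01437231, 0.0199948 ]), 'grip_width': 0.9995276279026628}
scene [[477.59331800441834, 0.0, 282.39122313579446], [0.0, 477.59331800441834, 216.1063612668563], [0.0, 0.0, 1.0]] [-0.16772968 -0.56484402  1.17656709] [ 0.85527377 -0.40436986  0.13700903 -0.29363297]
top [[513.2884883019093, 0.0, 275.427806676313], [0.0, 513.2884883019093, 204.55561431735862], [0.0, 0.0, 1.0]] [0.0580362  0.02247799 1.49259524] [-0.64768848  0.74761222 -0.10897627  0.09848746]
```

View pics/scene0.png

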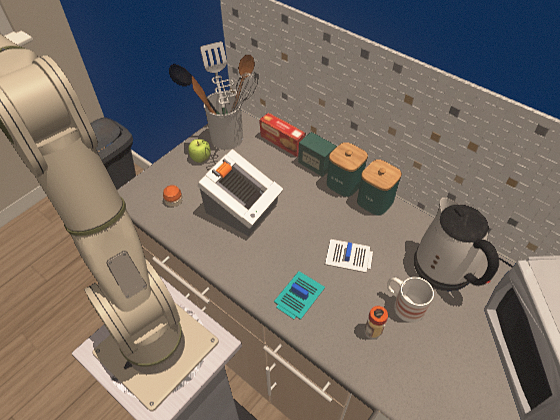

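View pics/top0.png

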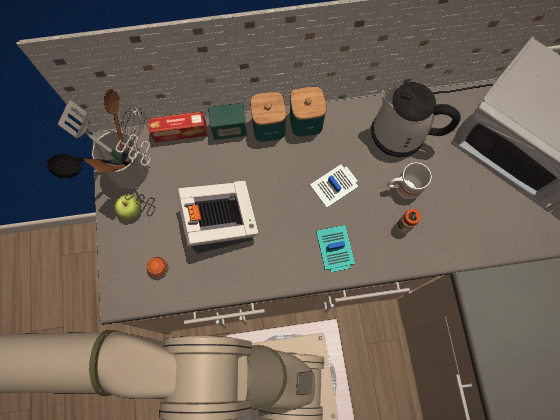

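Candidates: the white plate with blue ridge at scene (349,255) / top (334,184), and the teal plate with blue ridge at scene (300,294) / top (336,247). I choose the white one and will check it in a close crop.

```bash
cat > h.py <<'E'
import numpy as np, cv2
from scipy.spatial.transform import Rotation as R
def load(n): return dict(np.load(n))
def cloud(c):
    K=c["K"]; z=c["range_z"]; v,u=np.mgrid[:420,:560]
    p=np.stack([(u-K[0,2])/K[0,0]*z,(v-K[1,2])/K[1,1]*z,z],-1)
    if "rotation" in c: return p@R.from_quat(c["rotation"]).as_matrix().T+c["origin"]
    H=c["hand_eye"]; p=p@H[:3,:3].T+H[:3,3]
    return p@R.from_quat(c["q"]).as_matrix().T+c["p"]
E
python3 - <<'E'
from h import *
t=load("top0.npz"); s=load("scene0.npz")
def crop(c,u0,v0,w,h): return cv2.resize(c["pixels"][v0:v0+h,u0:u0+w,::-1],(390,390),interpolation=cv2.INTER_CUBIC)
cv2.imwrite("pics/crop0.png",np.hstack([crop(t,295,145,80,80),crop(t,170,165,100,100)]))
cv2.imwrite("pics/crop1.png",np.hstack([crop(s,310,215,80,80),crop(s,190,140,100,100)]))
for n,c in(("top",t),("scene",s)):
    P=cloud(c); hsv=cv2.cvtColor(c["pixels"],cv2.COLOR_RGB2HSV)
    blue=cv2.inRange(hsv,(105,120,60),(125,255,255))
    m=(blue>0)&(P[...,0]>.3)&(P[...,0]<.8)&(abs(P[...,2])<.06)&(P[...,1]<.1)
    k,l,st,ce=cv2.connectedComponentsWithStats(m.astype(np.uint8))
    for i in range(1,k):
        if st[i,4]>15: q=P[l==i]; print(n,ce[i],st[i,4],np.median(q,0),q[:,2].max())
    white=(hsv[...,1]<50)&(hsv[...,2]>170)&(P[...,0]>.3)&(P[...,0]<.75)
    for nm,mm in(("cover",white&(abs(P[...,2])<.03)&(P[...,1]<.0)&(P[...,1]>-.35)),("filter",white&(P[...,2]>.05)&(P[...,2]<.2)&(P[...,1]>.05)&(P[...,1]<.5))):
        k,l,st,ce=cv2.connectedComponentsWithStats(mm.astype(np.uint8))
        for i in range(1,k):
            if st[i,4]>60:
                q=P[l==i]; r=cv2.minAreaRect(q[:,:2].astype(np.float32)); print(n,nm,ce[i],st[i,4],q.min(0),q.max(0),r)
E
```

```text
top [334.09375 183.1875 ] 96 [ 0.5406119  -0.21584918  0.03254732] 0.03830150849892222
top [335.50537634 245.43010753] 93 [ 0.35044117 -0.18631331  0.03188975] 0.0413650909460026
top cover [334.54975124 184.64054726] 804 [ 0.47929549 -0.29221932 -0.00562869] [ 0.60916121 -0.14688732  0.01448479] ((0.5460009574890137, -0.2224731594324112), (0.0904105082154274, 0.1314792037010193), 26.343528747558594)
top filter [215.53052632 211.06736842] 1900 [0.38936615 0.05001376 0.07970985] [0.56825457 0.23267929 0.16132404] ((0.4794917106628418, 0.13398799300193787), (0.1647956818342209, 0.1832391917705536), 5.871271133422852)
scene [348.38983051 249.50847458] 59 [ 0.54121318 -0.22178584  0.03318168] 0.039024395345338414
scene [299.80172414 289.94827586] 116 [ 0.35095414 -0.19413882  0.03201444] 0.038824512483461415
scene cover [348.90414201 255.84378698] 845 [ 0.47982981 -0.2977509  -0.00638541] [ 0.61255332 -0.14824705  0.02856108] ((0.5480721592903137, -0.22474104166030884), (0.09976484626531601, 0.1292983442544937), 25.826818466186523)
scene filter [239.00516129 185.04064516] 1550 [0.39012328 0.05000425 0.06181235] [0.56759932 0.22813409 0.15673132] ((0.4782760739326477, 0.1343366801738739), (0.16601890325546265, 0.1801547408103943), 5.324120998382568)
```

View pics/crop0.png

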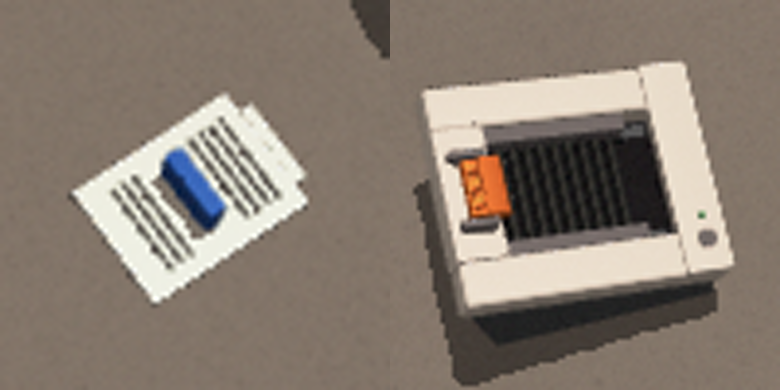

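View pics/crop1.png

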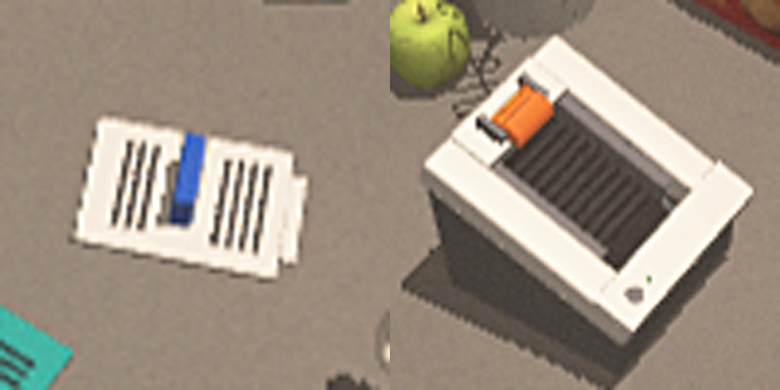

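The crop confirms the white plate with the blue ridge, lip toward the right (-y side); teal is the decoy. Filter front (bar) also faces right, with the orange catch at left. Moving over the cover.

```bash
python3 -m pendant '[[[2.5,-4.5,1],[0,0,-8],0],[[3.25,-4.5,1],[0,0,-8],0],[[3.25,-4.5,1],[0,0,-8],0],[[3.25,-4.5,1],[0,0,-8],0],[[3.25,-4.5,0],[0,0,-8],0],[[3.25,-4.5,0],[0,0,-8],0],[[3.25,-4.5,0],[0,0,-8],0],[[3.25,-4.5,0],[0,0,-8],0],[[2,-4.7,0],[0,0,-8],0]]'
```

```text
clock: 1.23
position: [0.4134, 0.1895, 0.2849]
ee_rot: [1.0, 0.029, -0.003, -0.001]
ft_force: [1.3, -0.2, 0.4]
grip_width: 1.006
```

```bash
python3 -m pendant '[[[1.4,-4.7,0],[0,0,-7.5],0],[[1.4,-4.7,0],[0,0,-7.5],0],[[1.4,-4.7,0],[0,0,-7.5],0],[[1.4,-4.7,0],[0,0,-7.5],0],[[1.4,-4.7,0],[0,0,-7.5],0],[[1.4,-4.7,0],[0,0,-7.5],0],[[1.4,-4.7,-2],[0,0,-7.5],0],[[1.4,-4.7,-2],[0,0,-7.5],0],[[1.4,-3,-2],[0,0,-7],0],[[0,0,0],[0,0,0],0]]'
cat > shot.py <<'E'
import sys
from h import *
from workcell import manip
def wrist(name):
    o=manip.get_obs(); c=manip.camera("wrist"); c["p"]=o["position"]; c["q"]=o["ee_rot"]
    np.savez(name+".npz",**c); cv2.imwrite(f"pics/{name}.png",c["pixels"][:,:,::-1]); print(o["position"],R.from_quat(o["ee_rot"]).as_matrix().round(3).tolist()); return c
if __name__=="__main__": wrist(sys.argv[1])
E
python3 shot.py w1
```

```text
clock: 2.48
position: [0.5403, -0.2342, 0.2215]
ee_rot: [0.837, -0.547, -0.002, -0.002]
ft_force: [-0.9, 0.3, 0.1]
grip_width: 1.001
[ 0.5402732  -0.23419557  0.22152498] [[0.402, -0.915, -0.001], [-0.915, -0.402, 0.005], [-0.005, -0.001, -1.0]]
```

View pics/w1.png

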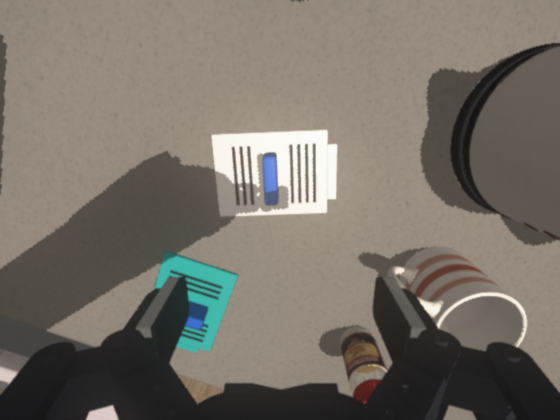

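The wrist view shows the white cover (270,172), ridge (270,179), lip on the right (332,172); decoy, jar and mug are below it. Measuring.

```bash
cat > meas.py <<'E'
import sys
from h import *
def run(n):
    c=load(n+".npz"); P=cloud(c); hsv=cv2.cvtColor(c["pixels"],cv2.COLOR_RGB2HSV)
    b=(cv2.inRange(hsv,(105,120,50),(128,255,255))>0)&(P[...,1]<-.12)&(P[...,0]>.45)&(abs(P[...,2])<.06)
    q=P[b]; q2=q[q[:,2]>.028]; print("ridge top",len(q2),np.median(q2,0)); r=cv2.minAreaRect(q2[:,:2].astype(np.float32)); print(r)
    w=(hsv[...,1]<60)&(hsv[...,2]>140)&(abs(P[...,2]-.004)<.012)&(abs(P[...,0]-.545)<.1)&(abs(P[...,1]+.22)<.1)
    k,l,st,ce=cv2.connectedComponentsWithStats(w.astype(np.uint8)); i=1+st[1:,4].argmax(); m=l==i
    m=cv2.morphologyEx(m.astype(np.uint8),cv2.MORPH_OPEN,np.ones((25,25)))  # drop nothing large
    q=P[m>0]; print("plate",ce[i],np.median(q[:,2]),cv2.minAreaRect(q[:,:2].astype(np.float32)))
    full=P[l==i]; print(cv2.minAreaRect(full[:,:2].astype(np.float32)))
    for x,y in((.545,-.38),(.45,-.35)): pass
    t=P[(P[...,2]>.05)]; d=t[:,:2]-[.541,-.22]; d=d[(np.linalg.norm(d,axis=1)<.2)]
    print("near tall min dist",np.linalg.norm(d,axis=1).min() if len(d) else None)
run(sys.argv[1])
E
python3 meas.py w1
```

```text
ridge top 390 [ 0.54939655 -0.21778105  0.03730917]
((0.5449855327606201, -0.21982908248901367), (0.04283662885427475, 0.011283565312623978), 26.24546241760254)
plate [281.40431174 154.36529256] 0.002641736271142822 ((0.5742160081863403, -0.23750226199626923), (0.20252491533756256, 0.17280523478984833), 28.386178970336914)
((0.5450055599212646, -0.21999603509902954), (0.19999489188194275, 0.1999765783548355), 89.9958267211914)
near tall min dist 0.0014956854158127849
```

```bash
sed -i 's/hsv\[...,2\]>140/hsv[...,2]>200/; s/np.ones((25,25))/np.ones((9,9))/; s/t=P\[(P\[...,2\]>.05)\]/t=P[(P[...,2]>.05)\&(P[...,2]<.14)]/' meas.py; python3 meas.py w1
```

```text
ridge top 390 [ 0.54939655 -0.21778105  0.03730917]
((0.5449855327606201, -0.21982908248901367), (0.04283662885427475, 0.011283565312623978), 26.24546241760254)
plate [282.77016333 164.87203233] 0.007351181828741463 ((0.5442423224449158, -0.22582688927650452), (0.09118159860372543, 0.1301669478416443), 25.964107513427734)
((0.5440736413002014, -0.22595643997192383), (0.09180419892072678, 0.13013260066509247), 26.193811416625977)
near tall min dist 0.15110179101127955
```

```bash
python3 -m pendant '[[[0.1,0.7,-4],[0,0,1.2],0],[[0.1,0.6,-4],[0,0,1.2],0],[[0,0,-4],[0,0,0],0],[[0,0,-3],[0,0,0],0],[[0,0,-2],[0,0,0],0],[[0,0,0],[0,0,0],60],[[0,0,0],[0,0,0],60]]' 40; python3 shot.py w2
```

```text
clock: 3.4
position: [0.5462, -0.2121, 0.0539]
ee_rot: [0.854, -0.52, 0.001, -0.007]
ft_force: [0.1, -0.7, 0.7]
grip_width: 0.762
[ 0.54619353 -0.21213889  0.05393918] [[0.46, -0.888, 0.009], [-0.888, -0.46, 0.01], [-0.005, -0.013, -1.0]]
```

View pics/w2.png

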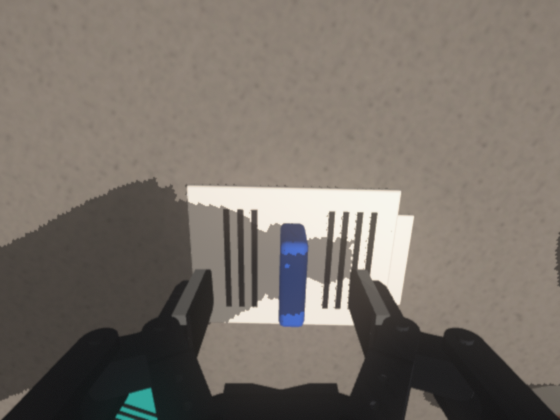

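```bash
sed -i 's/q\[:,2\]>.028/(q[:,2]>.03)/' meas.py; python3 meas.py w2
```

```text
ridge top 701 [ 0.55079341 -0.21524764  0.03726746]
((0.5430657863616943, -0.22025400400161743), (0.04821748286485672, 0.012361467815935612), 26.589622497558594)
plate [327.41630446 219.29619421] 0.007323442090355778 ((0.5786615014076233, -0.22092589735984802), (0.05836595222353935, 0.14533720910549164), 0.18396207690238953)
((0.577947735786438, -0.22252719104290009), (0.14753921329975128, 0.0616532564163208), 88.91537475585938)
near tall min dist 0.015105385605520482
```

```bash
python3 -m pendant '[[[-0.3,-0.8,-1.2],[-0.6,0.5,-0.8],60],[[0,0,-1.1],[0,0,0],60],[[0,0,-0.3],[0,0,0],60],[[0,0,0],[0,0,0],60]]' 40
```

```text
clock: 3.95
position: [0.5436, -0.2211, 0.0274]
ee_rot: [0.85, -0.526, 0.001, 0.0]
ft_force: [-0.2, 0.6, -0.1]
grip_width: 0.767
```

```bash
python3 -m pendant '[[[0,0,-0.1],[0,0,0],150],[[0,0,0],[0,0,0],255],[[0,0,0],[0,0,0],255],[[0,0,0],[0,0,0],255],[[0,0,0],[0,0,0],255]]' 70
```

```text
clock: 4.58
position: [0.5441, -0.2211, 0.0271]
ee_rot: [0.85, -0.526, 0.002, -0.0]
ft_force: [0.1, -0.5, -1.0]
grip_width: 0.147
```

```bash
python3 -m pendant '[[[0,0,2],[0,0,0],255],[[0,0,4],[0,0,0],255],[[0,0,5],[0,0,0],255],[[0,1,5],[0,0,0],255],[[-0.5,3,5],[0,0,-3],255],[[-0.5,4,4],[0,0,-3],255],[[-0.5,4,0],[0,0,-3],255],[[-0.5,2,0],[0,0,-3],255],[[0,0,0],[0,0,0],255]]'
cat > filt.py <<'E'
from h import *
for n in("top0","scene0"):
    c=load(n+".npz"); P=cloud(c); hsv=cv2.cvtColor(c["pixels"],cv2.COLOR_RGB2HSV)
    box=(P[...,2]>.05)&(P[...,2]<.22)&(P[...,1]>.0)&(P[...,1]<.3)&(P[...,0]>.35)&(P[...,0]<.62)
    w=(hsv[...,1]<60)&(hsv[...,2]>170)&box
    q=P[w]
    for it in range(6):
        A=np.c_[q[:,:2],np.ones(len(q))]; co=np.linalg.lstsq(A,q[:,2],rcond=None)[0]; r=abs(A@co-q[:,2]); q=q[r<max(.0025,2*np.median(r))]
    nrm=np.array([-co[0],-co[1],1]);nrm/=np.linalg.norm(nrm)
    print(n,len(q),"normal",nrm,"tilt",np.degrees(np.arccos(nrm[2])),"downhill yaw",np.degrees(np.arctan2(nrm[1],nrm[0])),"co",co)
    r=cv2.minAreaRect(q[:,:2].astype(np.float32)); print(r, "z at centre",co@[*r[0],1])
    o=(cv2.inRange(hsv,(5,160,120),(18,255,255))>0)&box; qo=P[o]; print("orange",qo.min(0),qo.max(0),np.median(qo,0),cv2.minAreaRect(qo[:,:2].astype(np.float32)))
E
python3 filt.py
```

```text
clock: 5.7
position: [0.5204, -0.0807, 0.2951]
ee_rot: [0.787, -0.617, 0.003, -0.003]
ft_force: [0.2, 0.5, -0.5]
grip_width: 0.152
top0 1130 normal [ 0.0360403  -0.35275805  0.93502024] tilt 20.768584173129337 downhill yaw -84.16649223832117 co [-0.03854494  0.37727316  0.08488495]
((0.47909101843833923, 0.13225091993808746), (0.16381290555000305, 0.18635842204093933), 6.039395332336426) z at centre 0.11631313573104204
orange [0.44983346 0.18096102 0.13745545] [0.4929535  0.21034991 0.16539475] [0.47085197 0.19512602 0.15441212] ((0.4719318449497223, 0.1958581805229187), (0.04233898967504501, 0.02700519934296608), 5.552374839782715)
scene0 1000 normal [ 0.037126   -0.34528486  0.93776331] tilt 20.32073680450529 downhill yaw -83.8629748339322 co [-0.03958995  0.36820044  0.08626844]
((0.4776529371738434, 0.12875565886497498), (0.16480962932109833, 0.18789654970169067), 6.125472545623779) z at centre 0.11476608063730599
orange [0.44945861 0.17496876 0.13489814] [0.49618224 0.2062088  0.15843765] [0.47130056 0.18692377 0.15165739] ((0.4732986390590668, 0.19057206809520721), (0.046975601464509964, 0.02936958521604538), 4.236623287200928)
```

```bash
python3 shot.py w3; python3 - <<'E'
from h import *
from workcell import manip
c=manip.camera("scene"); np.savez("scene1.npz",**c); cv2.imwrite("pics/scene1.png",c["pixels"][:,:,::-1])
t=load("top0.npz");s=load("scene0.npz")
cv2.imwrite("pics/f0.png",np.hstack([cv2.resize(t["pixels"][172:252,170:270,::-1],(400,320),interpolation=cv2.INTER_CUBIC),cv2.resize(s["pixels"][145:225,190:290,::-1],(400,320),interpolation=cv2.INTER_CUBIC)]))
E
```

```text
[ 0.52041355 -0.08074802  0.29514988] [[0.237, -0.971, 0.009], [-0.971, -0.237, 0.001], [0.001, -0.009, -1.0]]
```

View pics/w3.png

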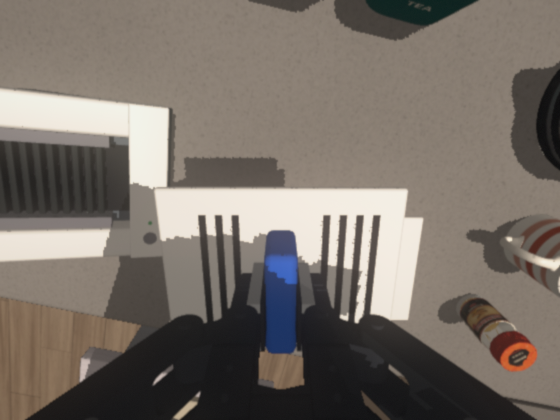

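View pics/scene1.png

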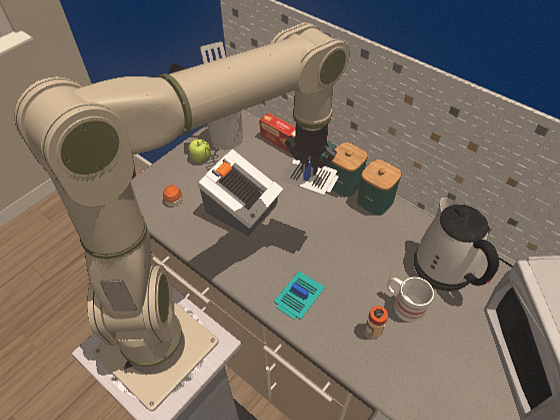

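View pics/f0.png

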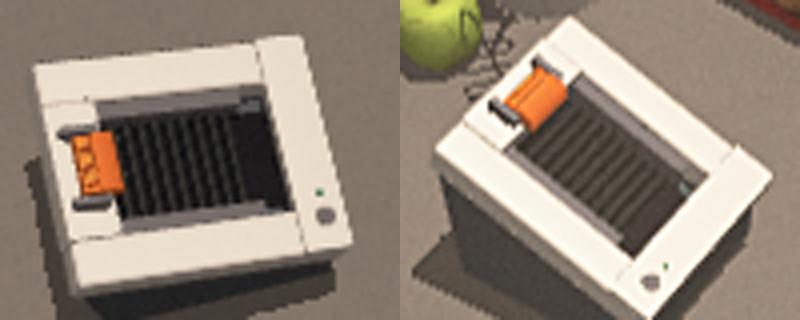

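```bash
cat > edge.py <<'E'
from h import *
def pose(c):
    if "rotation" in c: return R.from_quat(c["rotation"]).as_matrix(),c["origin"]
    H=c["hand_eye"]; Rt=R.from_quat(c["q"]).as_matrix(); return Rt@H[:3,:3],Rt@H[:3,3]+c["p"]
def cast(c,uv,z):
    M,o=pose(c); K=c["K"]; uv=np.atleast_2d(uv); d=np.c_[(uv-[K[0,2],K[1,2]])/[K[0,0],K[1,1]],np.ones(len(uv))]@M.T
    return o+d*((z-o[2])/d[:,2])[:,None]
def trans(c,rows,u0,u1,th=None,col=False):
    g=cv2.cvtColor(c["pixels"],cv2.COLOR_RGB2GRAY).astype(float); g=g.T if col else g; out=[]
    for v in rows:
        l=g[v,u0:u1]; t=(l.min()+l.max())/2 
        i=np.where((l[:-1]<t)&(l[1:]>=t))[0] if u1>u0 else []
        if len(i): i=i[-1]; out.append((u0+i+(t-l[i])/(l[i+1]-l[i]),v))
    out=np.array(out); return out[:,::-1] if col else out
def line(P):
    x,y=P[:,0],P[:,1]; vx,vy,x0,y0=cv2.fitLine(P[:,:2].astype(np.float32),cv2.DIST_HUBER,0,.001,.001).ravel()
    if vx<0: vx,vy=-vx,-vy
    return np.degrees(np.arctan2(vy,vx)),(x0,y0),(vx,vy)
if __name__=="__main__":
    Z=.0961
    t=load("top0.npz"); s=load("scene0.npz"); w=load("w3.npz")
    for n,c,rows,a,b in(("top",t,range(199,222),228,250),("scene",s,range(190,204),240,270),("w",w,range(148,208),110,150)):
        uv=trans(c,rows,a,b); P=cast(c,uv,Z); ang,p,v=line(P)
        yx=p[1]+(.478-p[0])*v[1]/v[0]
        print(n,uv[0],uv[-1],"ang",ang,"y at x=.478:",yx, "ends",P[0,:2],P[-1,:2])
E
python3 edge.py
```

```text
top [237.22807018 199.        ] [242.19662921 221.        ] ang 5.946204 y at x=.478: 0.07327849 ends [0.51102909 0.07641746] [0.44448815 0.07036908]
scene [265.16489362 190.        ] [253.59489051 203.        ] ang 6.7214527 y at x=.478: 0.06802439 ends [0.52124728 0.07321474] [0.4616689 0.0666052]
w [128.37820513 148.        ] [129.27777778 207.        ] ang 6.298755 y at x=.478: 0.07009408 ends [0.5233588  0.07512495] [0.46174464 0.06844694]
```

```bash
cat >> edge.py <<'E'
    def xat(fx): return .110+fx*.3746+.006*.9272
    g=cv2.cvtColor(w["pixels"],cv2.COLOR_RGB2GRAY)
    for u in (60,90,110,120): print(u,g[100:260:4,u].tolist())
    g=cv2.cvtColor(t["pixels"],cv2.COLOR_RGB2GRAY)
    for u in (210,220,230): print(u,list(enumerate(g[180:250,u].tolist(),180)))
E
python3 edge.py|tail -7
python3 - <<'E'
from h import *
w=load("w3.npz"); cv2.imwrite("pics/w3c.png",cv2.resize(w["pixels"][80:330,0:450,::-1],(800,444)))
print(w["hand_eye"].round(4).tolist(),w["K"].round(1).tolist())
E
```

```text
60 [239, 239, 238, 237, 236, 235, 235, 231, 142, 141, 140, 101, 76, 71, 69, 64, 60, 56, 51, 47, 49, 40, 39, 39, 43, 42, 43, 47, 70, 75, 124, 125, 132, 221, 231, 230, 230, 229, 228, 225]
90 [219, 240, 239, 238, 238, 237, 236, 235, 212, 143, 141, 139, 62, 61, 61, 59, 58, 57, 59, 60, 59, 59, 59, 59, 59, 59, 60, 60, 63, 75, 124, 124, 142, 225, 231, 231, 229, 228, 227, 199]
110 [145, 235, 240, 239, 239, 238, 237, 236, 232, 117, 79, 77, 75, 73, 71, 69, 66, 65, 63, 62, 60, 60, 58, 57, 56, 57, 56, 57, 72, 78, 120, 115, 129, 132, 127, 126, 125, 125, 125, 123]
120 [133, 226, 240, 240, 239, 238, 237, 237, 235, 168, 123, 110, 77, 75, 74, 71, 70, 68, 67, 65, 63, 63, 62, 61, 60, 60, 58, 57, 65, 66, 85, 106, 114, 126, 125, 125, 125, 124, 124, 89]
210 [(180, 118), (181, 118), (182, 117), (183, 120), (184, 93), (185, 216), (186, 222), (187, 224), (188, 224), (189, 223), (190, 224), (191, 224), (192, 224), (193, 224), (194, 216), (195, 156), (196, 110), (197, 111), (198, 109), (199, 110), (200, 52), (201, 44), (202, 30), (203, 16), (204, 20), (205, 21), (206, 32), (207, 36), (208, 39), (209, 41), (210
[... 1551 characters left out ...]
, (205, 27), (206, 27), (207, 25), (208, 28), (209, 29), (210, 27), (211, 25), (212, 24), (213, 27), (214, 29), (215, 31), (216, 39), (217, 40), (218, 44), (219, 52), (220, 49), (221, 42), (222, 51), (223, 109), (224, 111), (225, 110), (226, 141), (227, 220), (228, 223), (229, 223), (230, 224), (231, 224), (232, 224), (233, 224), (234, 224), (235, 224), (236, 225), (237, 187), (238, 100), (239, 91), (240, 61), (241, 34), (242, 35), (243, 33), (244, 34), (245, 47), (246, 61), (247, 62), (248, 60), (249, 62)]
[[1.0, -0.0008, 0.0005, -0.0001], [0.0006, 0.9458, 0.3249, -0.0827], [-0.0008, -0.3249, 0.9458, -0.1281], [0.0, 0.0, 0.0, 1.0]] [[326.1, 0.0, 280.5], [0.0, 326.1, 212.3], [0.0, 0.0, 1.0]]
```

View pics/w3c.png

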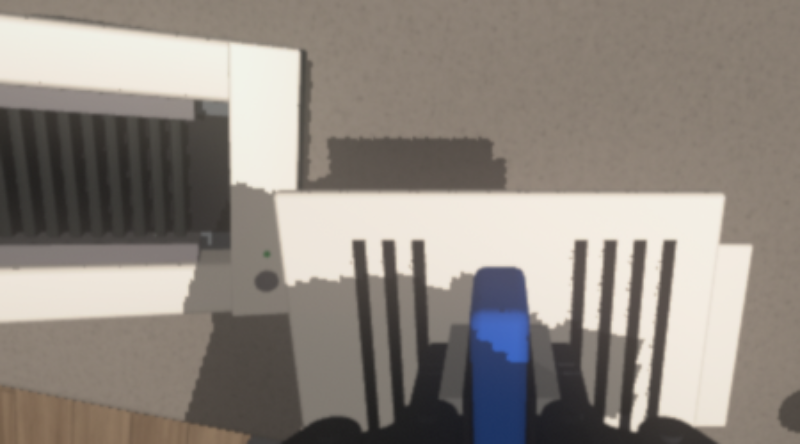

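```bash
python3 - <<'E'
from edge import *
ps=np.radians(96.3); ex=np.array([np.cos(ps),np.sin(ps)]); ey=np.array([-np.sin(ps),np.cos(ps)])
c22,s22=np.cos(np.radians(22)),np.sin(np.radians(22))
def g(c): return cv2.cvtColor(c["pixels"],cv2.COLOR_RGB2GRAY).astype(float)
for n,yb,cols,vr in(("top0",.0733,range(212,233),(188,236)),("w3",.0701,range(60,105,3),(115,250))):
    c=load(n+".npz"); G=g(c)
    # origin from bar edge: point (x=.478,yb) lies at fx=-63,fz=10.5 -> horizontal offset along ex
    b=np.array([.478,yb]); hoff=-.063*c22-.0105*s22
    O=b-ex*hoff
    L=[]
    for u in cols:
        l=G[vr[0]:vr[1],u]; th=(l[0]+108)/2 if n=="top0" else 188
        i=np.where((l[:-1]>th)&(l[1:]<=th))[0][0]; j=np.where((l[:-1]<th)&(l[1:]>=th))[0]; 
        if len(j)==0: continue
        j=j[-1]
        r=[]
        for k in(i,j):
            v=vr[0]+k+(th-l[k])/(l[k+1]-l[k]); z=.1
            for _ in range(6):
                p=cast(c,[[u,v]],z)[0]; h=(p[:2]-O)@ex; fx=(h+.006*s22)/c22; z=.110+fx*s22+.006*c22
            r.append(((p[:2]-O)@ey,fx))
        L.append([r[0][0],r[1][0],r[0][1],r[1][1]])
    L=np.array(L); print(n,"O0",O,"walls lat",np.median(L[:,:2],0),"mid",np.median(L[:,:2].mean(1)),"width",np.median(L[:,0]-L[:,1]),L[[0,-1]].round(4).tolist())
    print("O",O+ey*np.median(L[:,:2].mean(1)))
# cover in tool frame from w3
c=load("w3.npz"); 
E
```

```text
top0 O0 [0.47115851 0.13526944] walls lat [-0.05658728  0.0428529 ] mid -0.006946546518169245 width -0.09932992665134475 [[-0.057, 0.042, 0.0055, 0.0278], [-0.0566, 0.0421, -0.0546, -0.0308]]
O [0.47806311 0.13603172]
w3 O0 [0.47115851 0.13206944] walls lat [-0.05687436  0.04269829] mid -0.007099855121638205 width -0.099560858301827 [[-0.0569, 0.0426, -0.0057, 0.0012], [-0.0568, 0.0429, -0.0399, -0.0362]]
O [0.47821549 0.13284854]
```

```bash
cat > covt.py <<'E'
from h import *
import sys
def tcast(c,uv,zt):
    H=c["hand_eye"];K=c["K"];uv=np.atleast_2d(uv).astype(float)
    d=np.c_[(uv-[K[0,2],K[1,2]])/[K[0,0],K[1,1]],np.ones(len(uv))]@H[:3,:3].T
    return H[:3,3]+d*((zt-H[2,3])/d[:,2])[:,None]
if __name__=="__main__":
    c=load("w3.npz"); g=cv2.cvtColor(c["pixels"],cv2.COLOR_RGB2GRAY).astype(float)
    # upper edge
    E=[]
    for u in range(180,400,10):
        l=g[180:200,u]; th=180; i=np.where((l[:-1]<th)&(l[1:]>=th))[0]
        if len(i): E.append((u,180+i[0]+(th-l[i[0]])/(l[i[0]+1]-l[i[0]])))
    P=tcast(c,E,.0221); print("upper edge tool xy",P[[0,-1],:2],np.median(P[:,1]),np.degrees(np.polyfit(P[:,0],P[:,1],1)[0]))
    E=[]
    for v in range(225,300,8):
        l=g[v,395:440]; th=180; i=np.where((l[:-1]>th)&(l[1:]<=th))[0]
        if len(i): E.append((395+i[-1]+(th-l[i[-1]])/(l[i[-1]+1]-l[i[-1]]),v))
    P=tcast(c,E,.0241); print("lip edge",P[:,:2].round(4).tolist())
    hsv=cv2.cvtColor(c["pixels"],cv2.COLOR_RGB2HSV); b=cv2.inRange(hsv,(105,120,50),(128,255,255))
    ys,xs=np.where(b[225:360,255:305]); ys+=225; xs+=255; top=ys.min(); bot=ys.max(); print(top,bot,tcast(c,[[281,top],[281,bot]],-.008)[:,:2])
E
python3 covt.py
```

```text
upper edge tool xy [[-0.04768721 -0.04337813]
 [ 0.05202871 -0.04317645]] -0.0432615330227555 0.097597150911286
lip edge [[0.0707, -0.0237], [0.0708, -0.0194], [0.0708, -0.015], [0.0708, -0.0105], [0.0707, -0.0059], [0.0707, -0.0013], [0.0708, 0.0034], [0.0708, 0.0082], [0.0708, 0.0131], [0.0707, 0.0181]]
254 352 [[ 0.00018315 -0.02354055]
 [ 0.00017938  0.02593171]]
```

```bash
cat > plan.py <<'E'
import sys
from h import *
from workcell import manip
PS=np.radians(96.2); O=np.array([.4782,.1335,.110])
TC=np.array([0,-.0015,.0271])   # TCP in cover frame
def Fm():
    c,s=np.cos(np.radians(22)),np.sin(np.radians(22))
    ex=np.array([np.cos(PS)*c,np.sin(PS)*c,s]); ez=np.array([-np.cos(PS)*s,-np.sin(PS)*s,c]); return np.c_[ex,np.cross(ez,ex),ez]
def target(cx,cz,th,cy=0):
    F=Fm(); C=F@R.from_euler("y",-th,degrees=True).as_matrix()
    p=O+F@np.array([cx,cy,cz])/1000+C@TC; return p,np.c_[-C[:,0],C[:,1],-C[:,2]]
def now():
    o=manip.get_obs(); M=R.from_quat(o["ee_rot"]).as_matrix(); C=np.c_[-M[:,0],M[:,1],-M[:,2]]
    F=Fm(); f=F.T@(o["position"]-C@TC-O)*1000; r=F.T@C
    return o,M,f,-R.from_matrix(r).as_euler("YXZ",degrees=True)
o,M,f,e=now()
print("t",round(o["clock"],2),"cover in filter mm",f.round(1),"pitch up",e.round(2),"F",o["ft_force"].round(1),"Ffilt",(Fm().T@o["ft_force"]).round(1),"w",round(o["grip_width"],3))
if len(sys.argv)>1:
    a=[float(x) for x in sys.argv[1:]]; p,T=target(*a)
    print("shift cm",((p-o["position"])*100).round(2),"turn deg",R.from_matrix(T@M.T).as_rotvec(degrees=True).round(2),"target",p.round(3))
E
python3 plan.py 12 60 14; python3 -c "
import sys; sys.argv=['x']
from plan import *
F=Fm(); print('1cm along fx,fz:',F[:,0].round(3),F[:,2].round(3),'pitch-up axis',(-F[:,1]).round(3))"
```

```text
t 5.8 cover in filter mm [-144.7  -17.4  228.4] pitch up [-22.06   0.51  -7.42] F [-0.7 -0.8 -1. ] Ffilt [-1.   0.8 -0.6] w 0.151
shift cm [ -3.78  18.93 -10.26] turn deg [35.53  6.7  -7.02] target [0.483 0.107 0.192]
t 5.8 cover in filter mm [-144.7  -17.4  228.4] pitch up [-22.06   0.51  -7.42] F [-0.7 -0.8 -1. ] Ffilt [-1.   0.8 -0.6] w 0.151
1cm along fx,fz: [-0.1    0.922  0.375] [ 0.04  -0.372  0.927] pitch-up axis [ 0.994  0.108 -0.   ]
```

```bash
python3 -m pendant '[[[-0.7,3.5,0],[6,1.1,-1.2],255],[[-0.7,3.8,0],[7,1.3,-1.4],255],[[-0.7,3.8,0],[7,1.3,-1.4],255],[[-0.7,3.8,-1],[7,1.3,-1.4],255],[[-0.7,2.5,-2],[7,1.3,-1.4],255],[[0,0,-2],[0,0,0],255],[[0,0,0],[0,0,0],255]]'; python3 plan.py 12 60 14
```

```text
clock: 6.68
position: [0.4868, 0.0842, 0.2442]
ee_rot: [0.706, -0.641, -0.223, -0.205]
ft_force: [-0.2, 0.2, 0.0]
grip_width: 0.151
t 6.67 cover in filter mm [ 10.2  -2.1 116.8] pitch up [13.22  0.63  0.46] F [-0.2  0.2  0. ] Ffilt [ 0.2  0.2 -0.1] w 0.151
shift cm [-0.42  2.23 -5.22] turn deg [0.75 0.32 0.74] target [0.483 0.107 0.192]
```

```bash
python3 -m pendant '[[[-0.4,1.2,-2.6],[0.8,0.3,0.7],255],[[0,1.1,-2.6],[0,0,0],255],[[0,0,0],[0,0,0],255]]'; python3 plan.py 12 30 14; python3 shot.py w4;python3 - <<'E'
from h import *
from workcell import manip
c=manip.camera("scene"); np.savez("scene2.npz",**c); cv2.imwrite("pics/scene2.png",cv2.resize(c["pixels"][100:260,160:360,::-1],(800,640))[:600])
E
```

```text
clock: 7.05
position: [0.4854, 0.1043, 0.194]
ee_rot: [0.708, -0.636, -0.227, -0.208]
ft_force: [0.6, -0.4, -0.3]
grip_width: 0.147
t 7.05 cover in filter mm [10.3 -2.7 62.8] pitch up [13.94  0.38 -0.04] F [ 0.6 -0.4 -0.3] Ffilt [-0.5 -0.6 -0.1] w 0.147
shift cm [-0.4   1.35 -2.98] turn deg [0.02 0.34 0.19] target [0.481 0.118 0.164]
[0.48539785 0.10425829 0.19400072] [[0.088, -0.994, -0.057], [-0.805, -0.105, 0.584], [-0.587, -0.006, -0.81]]
```

View pics/w4.png

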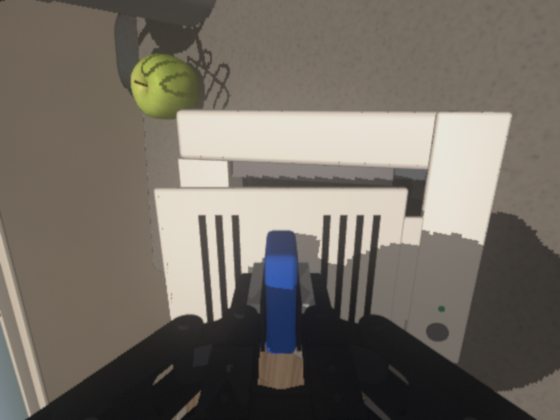

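View pics/scene2.png

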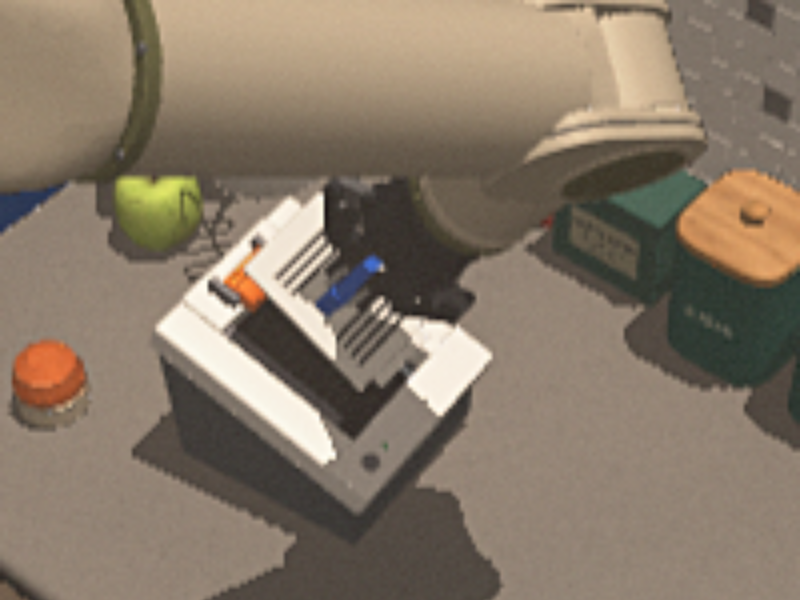

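```bash
cat > bar.py <<'E'
from edge import *
import sys
c=load(sys.argv[1]+".npz"); r0,r1,u0,u1=map(int,sys.argv[2:6])
uv=trans(c,range(r0,r1),u0,u1); P=cast(c,uv,.0961); ang,p,v=line(P)
print(uv[[0,-1]],"ang",ang,"y@.478",p[1]+(.478-p[0])*v[1]/v[0],P[[0,-1],:2])
g=cv2.cvtColor(c["pixels"],cv2.COLOR_RGB2GRAY).astype(float)
Q=[]
for u in range(250,385,10):
    l=g[140:180,u]; th=190; i=np.where((l[:-1]>th)&(l[1:]<=th))[0]
    if len(i): i=i[0]; Q.append((u,140+i+(th-l[i])/(l[i+1]-l[i])))
# far side wall, fz=6
ps=np.radians(96.2); ex=np.array([np.cos(ps),np.sin(ps)]); ey=np.array([-ex[1],ex[0]]); O=np.array([.4782,.1335]); c22,s22=np.cos(.38397),np.sin(.38397)
for q in Q[::4]+Q[-1:]:
    z=.1
    for _ in range(8):
        p=cast(c,[q],z)[0]; fx=((p[:2]-O)@ex+.006*s22)/c22; z=.110+fx*s22+.006*c22
    print("far wall fx",round(fx,4),"lat",round((p[:2]-O)@ey,4),"expect -.0485")
E
python3 bar.py w4 185 212 405 450
```

```text
[[425.61111111 185.        ]
 [423.1744186  211.        ]] ang 6.58152 y@.478 0.06959434 [[0.5246692  0.07492369]
 [0.50880151 0.07243527]]
far wall fx 0.0468 lat -0.0502 expect -.0485
far wall fx 0.0193 lat -0.0501 expect -.0485
far wall fx -0.0066 lat -0.0501 expect -.0485
far wall fx -0.0312 lat -0.0501 expect -.0485
far wall fx -0.0372 lat -0.0501 expect -.0485
```

```bash
sed -i 's/O=np.array(\[.4782,.1335,.110\])/O=np.array([.4784,.1327,.110])/' plan.py; python3 plan.py 9 30 14
```

```text
t 7.15 cover in filter mm [10.9 -3.6 64.4] pitch up [13.95  0.57 -0.07] F [ 0.6 -0.9  0.3] Ffilt [-0.8 -0.5  0.6] w 0.147
shift cm [-0.45  1.07 -3.26] turn deg [-0.01  0.5   0.27] target [0.482 0.114 0.163]
```

```bash
python3 -m pendant '[[[-0.4,0.6,-1.7],[0,0.5,0.3],255],[[0,0.5,-1.6],[0,0,0],255],[[0,0,0],[0,0,0],255]]'; python3 plan.py 9 14 14
```

```text
clock: 7.52
position: [0.4832, 0.1145, 0.1624]
ee_rot: [0.708, -0.635, -0.229, -0.207]
ft_force: [0.7, 0.8, -0.7]
grip_width: 0.147
t 7.53 cover in filter mm [ 8.9 -1.3 29.3] pitch up [14.02  0.11 -0.1 ] F [ 0.7  0.8 -0.7] Ffilt [ 0.4 -0.8 -0.9] w 0.147
shift cm [-0.19  0.57 -1.42] turn deg [-0.04  0.14 -0.02] target [0.481 0.12  0.148]
```

```bash
python3 -m pendant '[[[-0.2,0.3,-0.7],[0,0.1,0],255],[[0,0.3,-0.7],[0,0,0],255],[[0,0,0],[0,0,0],255]]'; python3 plan.py -1 13.5 14; python3 shot.py w5;python3 - <<'E'
from h import *
from workcell import manip
c=manip.camera("scene"); np.savez("scene3.npz",**c); cv2.imwrite("pics/scene3.png",cv2.resize(c["pixels"][130:230,180:300,::-1],(720,600),interpolation=cv2.INTER_CUBIC))
E
```

```text
clock: 7.9
position: [0.4815, 0.1206, 0.1479]
ee_rot: [0.708, -0.635, -0.23, -0.207]
ft_force: [-0.3, -0.2, -0.1]
grip_width: 0.152
t 7.9 cover in filter mm [ 9.3 -0.3 13.5] pitch up [14.03  0.08 -0.05] F [-0.3 -0.2 -0.1] Ffilt [-0.2  0.3  0. ] w 0.152
shift cm [ 0.08 -0.95 -0.39] turn deg [-0.04  0.09  0.01] target [0.482 0.111 0.144]
[0.48150126 0.12056105 0.14794374] [[0.088, -0.994, -0.062], [-0.804, -0.108, 0.585], [-0.588, -0.002, -0.809]]
```

View pics/w5.png

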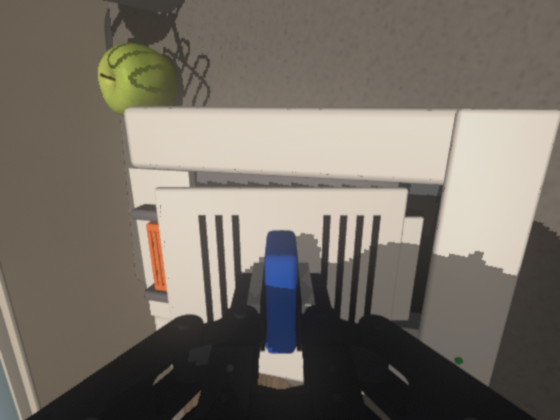

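View pics/scene3.png

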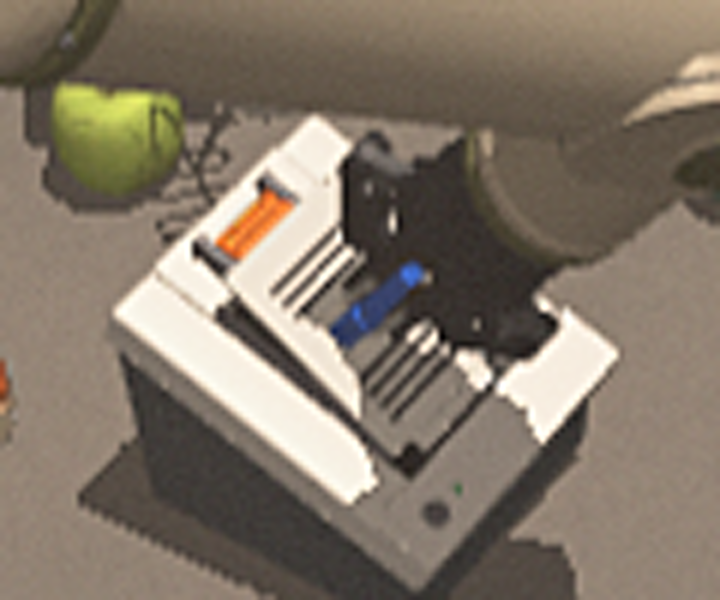

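Cover is in the opening at 14°: lip edge at ~(418,260), bar's rear edge ~(440,220), still a gap between. Check the bar, then slide forward.

```bash
python3 bar.py w5 195 240 424 450 | head -3; python3 -m pendant '[[[0.05,-0.45,-0.2],[0,0,0],255],[[0.05,-0.4,-0.15],[0,0,0],255],[[0,0,0],[0,0,0],255]]'; python3 plan.py -1 13.5 14
```

```text
[[442.60714286 195.        ]
 [435.         239.        ]] ang 6.209197 y@.478 0.069829956 [[0.52950803 0.07536003]
 [0.50824567 0.07315138]]
clock: 8.38
position: [0.4826, 0.1111, 0.1446]
ee_rot: [0.708, -0.635, -0.23, -0.207]
ft_force: [-0.3, 0.2, -0.6]
grip_width: 0.151
t 8.38 cover in filter mm [-0.8 -0.4 14. ] pitch up [14.03  0.1  -0.05] F [-0.3  0.2 -0.6] Ffilt [-0.   0.3 -0.6] w 0.151
shift cm [-0.04 -0.01 -0.05] turn deg [-0.04  0.11  0.02] target [0.482 0.111 0.144]
```

```bash
python3 shot.py w6; python3 -c "
import cv2;i=cv2.imread('pics/w6.png');cv2.imwrite('pics/w6c.png',cv2.resize(i[90:340,130:560],(800,465),interpolation=cv2.INTER_CUBIC))"; python3 plan.py 0 8 8; python3 plan.py 0 4 4; python3 plan.py 0 0 0
```

```text
[0.48264292 0.11114649 0.14460313] [[0.088, -0.994, -0.062], [-0.804, -0.108, 0.585], [-0.588, -0.002, -0.809]]
t 8.43 cover in filter mm [-0.6 -0.5 14. ] pitch up [14.03  0.1  -0.05] F [-0.3 -0.3  0.2] Ffilt [-0.2  0.3  0.3] w 0.147
shift cm [-0.1   0.51 -0.38] turn deg [-6.01 -0.54  0.01] target [0.482 0.116 0.141]
t 8.43 cover in filter mm [-0.6 -0.5 14. ] pitch up [14.03  0.1  -0.05] F [-0.3 -0.3  0.2] Ffilt [-0.2  0.3  0.3] w 0.147
shift cm [-0.13  0.82 -0.66] turn deg [-9.98 -0.97  0.  ] target [0.481 0.12  0.138]
t 8.43 cover in filter mm [-0.6 -0.5 14. ] pitch up [14.03  0.1  -0.05] F [-0.3 -0.3  0.2] Ffilt [-0.2  0.3  0.3] w 0.147
shift cm [-0.17  1.14 -0.95] turn deg [-13.96  -1.4    0.  ] target [0.481 0.123 0.135]
```

View pics/w6c.png

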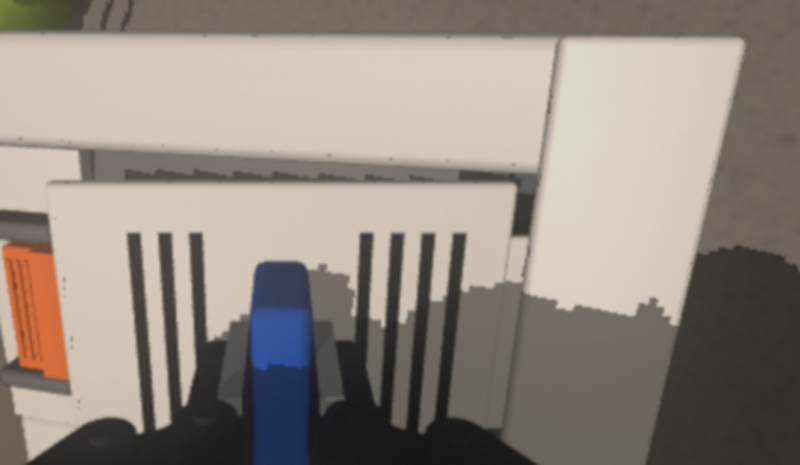

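```bash
python3 -m pendant '[[[-0.05,0.25,-0.2],[-3,-0.3,0],255],[[-0.05,0.25,-0.18],[-3,-0.3,0],255],[[0,0,0],[0,0,0],255]]'; python3 plan.py 0 4 4
```

```text
clock: 8.8
position: [0.4817, 0.1161, 0.1407]
ee_rot: [0.719, -0.646, -0.191, -0.172]
ft_force: [0.6, -1.3, -0.6]
grip_width: 0.15
t 8.8 cover in filter mm [-0.4 -0.   7.9] pitch up [7.85 0.08 0.01] F [ 0.6 -1.3 -0.6] Ffilt [-1.5 -0.5 -0. ] w 0.15
shift cm [-0.03  0.35 -0.26] turn deg [-3.84 -0.35  0.05] target [0.481 0.12  0.138]
```

```bash
python3 -m pendant '[[[0,0.18,-0.13],[-2,-0.2,0],255],[[0,0.17,-0.13],[-2,-0.2,0],255],[[0,0,0],[0,0,0],255]]'; python3 plan.py 0 0 0
```

```text
clock: 9.18
position: [0.4818, 0.1182, 0.1382]
ee_rot: [0.725, -0.652, -0.166, -0.15]
ft_force: [0.0, -0.8, -2.5]
grip_width: 0.149
t 9.18 cover in filter mm [-1.3 -0.4  4.6] pitch up [3.89 0.09 0.13] F [ 0.  -0.8 -2.5] Ffilt [-1.7  0.1 -2. ] w 0.149
shift cm [-0.08  0.46 -0.3 ] turn deg [-3.87 -0.39  0.16] target [0.481 0.123 0.135]
```

```bash
python3 -m pendant '[[[-0.05,0.2,-0.17],[-2,-0.2,0.1],255],[[-0.03,0.2,-0.17],[-2,-0.2,0],255],[[0,0.05,-0.15],[-0.6,0,0],255]]'; python3 plan.py 0 0 0;  python3 shot.py w7; python3 - <<'E'
from h import *
from workcell import manip
c=manip.camera("scene"); np.savez("scene4.npz",**c); cv2.imwrite("pics/scene4.png",cv2.resize(c["pixels"][130:230,180:300,::-1],(720,600),interpolation=cv2.INTER_CUBIC))
E
```

```text
clock: 9.55
position: [0.4812, 0.1218, 0.1346]
ee_rot: [0.73, -0.657, -0.14, -0.124]
ft_force: [-11.1, -8.7, 28.3]
grip_width: 0.152
t 9.55 cover in filter mm [-1.3 -0.1 -0.1] pitch up [-0.44 -0.04  0.21] F [-11.1  -8.7  28.3] Ffilt [ 3.6 12.  29. ] w 0.152
shift cm [-0.02  0.1   0.05] turn deg [ 0.45 -0.07  0.18] target [0.481 0.123 0.135]
[0.48119704 0.12178733 0.13461072] [[0.097, -0.994, -0.04], [-0.925, -0.105, 0.365], [-0.367, 0.002, -0.93]]
```

View pics/w7.png

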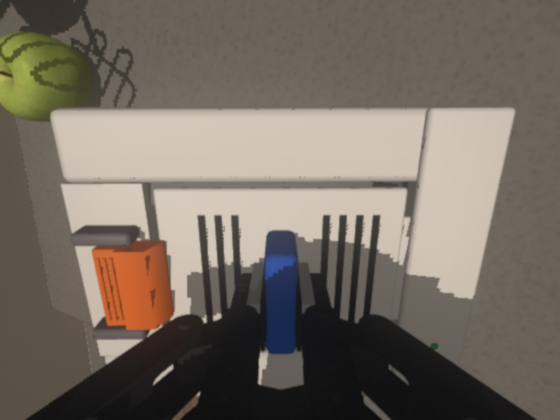

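View pics/scene4.png

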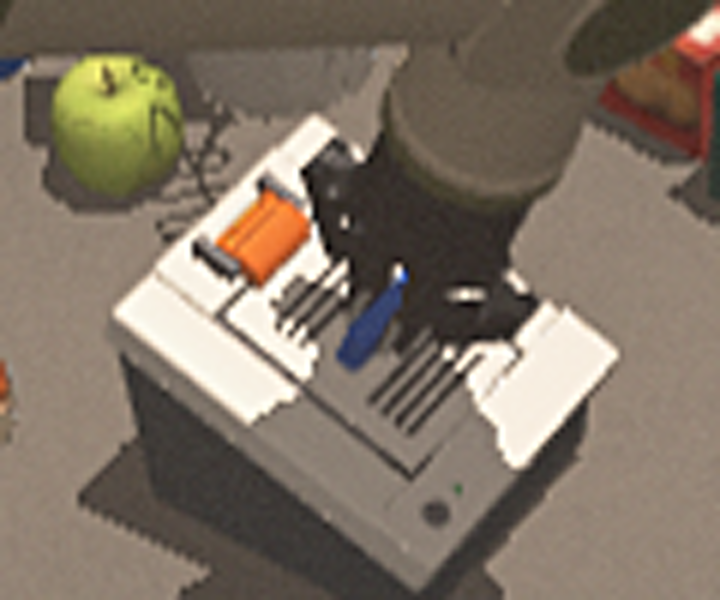

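The cover is flat; the orange nose (right edge col 170) overlaps the plate's rear edge (col ~155) and 29 N of contact came up at z≈0, so it has snapped. Relax and release.

```bash
python3 -m pendant '[[[0,0,0.03],[0,0,0],255],[[0,0,0],[0,0,0],255]]'; python3 plan.py; python3 -m pendant '[[[0,0,0],[0,0,0],170],[[0,0,0],[0,0,0],140],[[0,0,0],[0,0,0],140],[[0,0,0],[0,0,0],140]]' 20; python3 plan.py
```

```text
clock: 9.9
position: [0.4812, 0.1214, 0.1353]
ee_rot: [0.729, -0.658, -0.141, -0.126]
ft_force: [-0.2, 0.6, -0.3]
grip_width: 0.149
t 9.9 cover in filter mm [-1.4 -0.   0.7] pitch up [-0.23 -0.04  0.27] F [-0.2  0.6 -0.3] Ffilt [ 0.5  0.1 -0.6] w 0.149
clock: 10.4
position: [0.481, 0.121, 0.1348]
ee_rot: [0.729, -0.658, -0.142, -0.125]
ft_force: [0.0, -0.3, -0.7]
grip_width: 0.452
t 10.4 cover in filter mm [-1.8  0.2  0.4] pitch up [-0.21 -0.08  0.32] F [ 0.  -0.3 -0.7] Ffilt [-0.6 -0.  -0.5] w 0.452
```

```bash
python3 -m pendant '[[[0.04,-0.4,1],[0,0,0],140],[[0.08,-0.75,1.9],[0,0,0],140],[[0.1,-1.1,2.8],[0,0,0],140],[[0.1,-1.5,3.7],[0,0,0],140],[[0,-4,4],[0,0,0],140],[[0,-5,3],[0,0,0],140],[[0,-5,1],[0,0,0],140],[[0,0,0],[0,0,0],140],[[0,0,0],[0,0,0],140]]'
python3 shot.py w8; python3 - <<'E'
from h import *
from workcell import manip
for n in("scene","top"):
    c=manip.camera(n); np.savez(n+"5.npz",**c); cv2.imwrite(f"pics/{n}5.png",c["pixels"][:,:,::-1])
    u,v=((180,130) if n=="scene" else (165,165)); cv2.imwrite(f"pics/{n}5c.png",cv2.resize(c["pixels"][v:v+100,u:u+120,::-1],(720,600),interpolation=cv2.INTER_CUBIC))
E
```

```text
clock: 11.52
position: [0.4826, -0.0681, 0.325]
ee_rot: [0.728, -0.659, -0.138, -0.128]
ft_force: [-0.1, 0.2, 0.3]
grip_width: 0.45
[ 0.4825947  -0.06809385  0.32504232] [[0.093, -0.995, -0.032], [-0.925, -0.099, 0.368], [-0.369, -0.005, -0.929]]
```

View pics/w8.png

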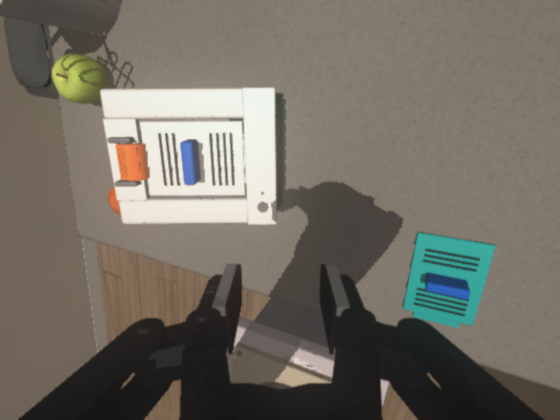

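View pics/scene5.png

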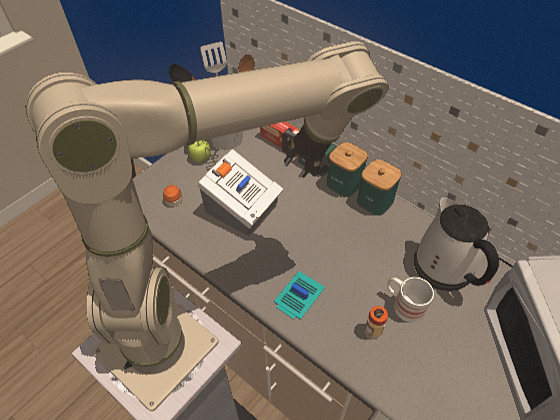

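View pics/scene5c.png

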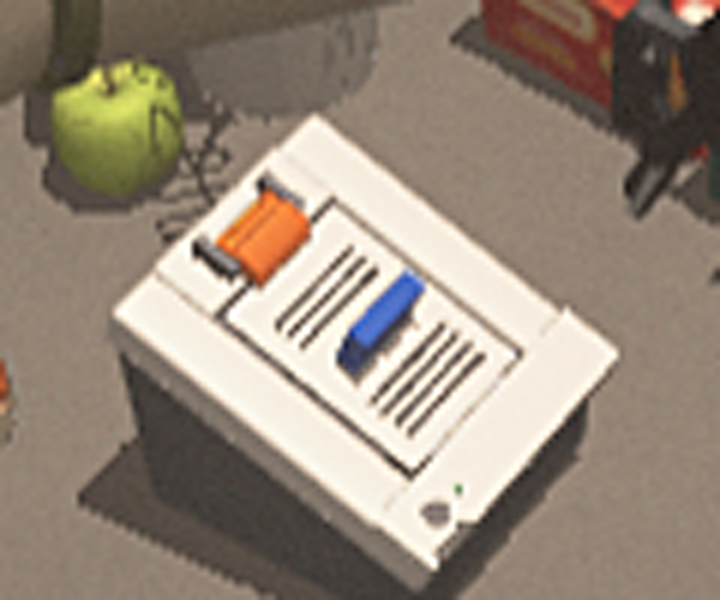

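View pics/top5.png

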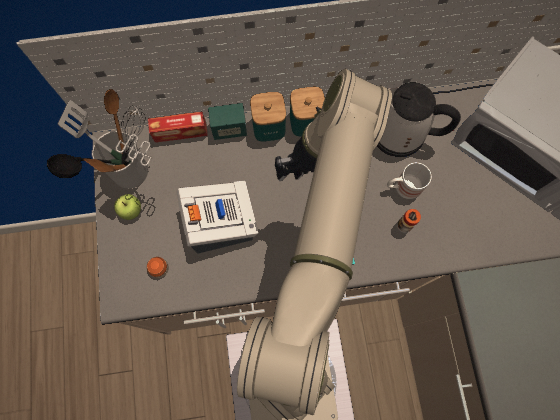

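The cover sits flat in the opening (scene crop: ridge (380,320), catch (265,235) over the rear edge); bystanders are unmoved. A numerical flatness check next.

```bash
python3 - <<'E'
import sys; sys.argv=["x"]
from plan import *
F=Fm()
for n in("w8","scene5"):
    c=load(n+".npz"); P=(cloud(c)-O)@F*1000; hsv=cv2.cvtColor(c["pixels"],cv2.COLOR_RGB2HSV)
    w=(hsv[...,1]<70)&(hsv[...,2]>150)&(abs(P[...,1])<40)&(abs(P[...,2])<15)
    for a,b in((-58,-40),(-38,-14),(14,32),(34,50)):
        m=w&(P[...,0]>a)&(P[...,0]<b); print(n,a,b,m.sum(),np.median(P[m][:,2]).round(2))
    for s in(-70,62): 
        m=(abs(abs(P[...,1])-62)<8)&(abs(P[...,0])<50)&(abs(P[...,2]-6)<8); print("rim z",np.median(P[m][:,2]).round(2)); break
    o=(cv2.inRange(hsv,(3,160,120),(18,255,255))>0)&(abs(P[...,1])<30)&(P[...,0]>40)&(P[...,0]<100)&(abs(P[...,2])<40); q=P[o]; print("orange x min/5%",q[:,0].min().round(1),np.percentile(q[:,0],5).round(1))
c=load("scene0.npz");P=(cloud(c)-O)@F*1000; hsv=cv2.cvtColor(c["pixels"],cv2.COLOR_RGB2HSV)
o=(cv2.inRange(hsv,(3,160,120),(18,255,255))>0)&(abs(P[...,1])<30)&(P[...,0]>40)&(P[...,0]<100)&(abs(P[...,2])<40); q=P[o]; print("orange scene0 start",q[:,0].min().round(1),np.percentile(q[:,0],5).round(1))
E
```

```text
t 11.68 cover in filter mm [-104.4   18.8  246.3] pitch up [-0.3   0.39  0.32] F [-0.3 -0.1 -0.8] Ffilt [-0.4  0.3 -0.7] w 0.455
w8 -58 -40 889 7.57
w8 -38 -14 1094 7.5
w8 14 32 752 7.49
w8 34 50 768 7.47
rim z 8.51
orange x min/5% 57.7 58.9
scene5 -58 -40 111 4.63
scene5 -38 -14 160 4.4
scene5 14 32 113 3.82
scene5 34 50 105 3.7
rim z 4.88
orange x min/5% 54.9 55.9
orange scene0 start 53.1 54.3
```

```bash
python3 - <<'E'
from h import *
for n,(u,v) in(("top",(180,195)),("scene",(205,155))):
    for k in "05":
        c=load(n+k+".npz"); hsv=cv2.cvtColor(c["pixels"],cv2.COLOR_RGB2HSV)[v:v+30,u:u+35]
        m=cv2.inRange(hsv,(3,150,90),(18,255,255))>0; ys,xs=np.where(m); print(n,k,m.sum(),xs.min()+u,xs.max()+u,ys.min()+v,ys.max()+v)
    a,b=[cv2.resize(load(n+k+".npz")["pixels"][v:v+30,u:u+35,::-1],(390,334),interpolation=cv2.INTER_NEAREST) for k in "05"]
    cv2.imwrite(f"pics/cmp_{n}.png",np.hstack([a,b]))
E
```

```text
top 0 163 188 200 205 220
top 5 160 188 200 205 220
scene 0 141 216 231 161 177
scene 5 131 216 230 161 177
```

View pics/cmp_top.png

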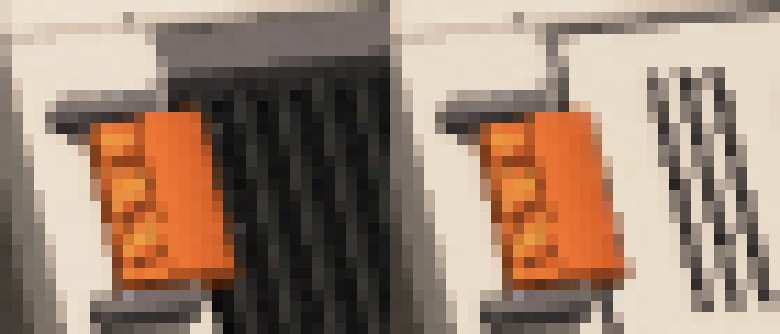

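View pics/cmp_scene.png

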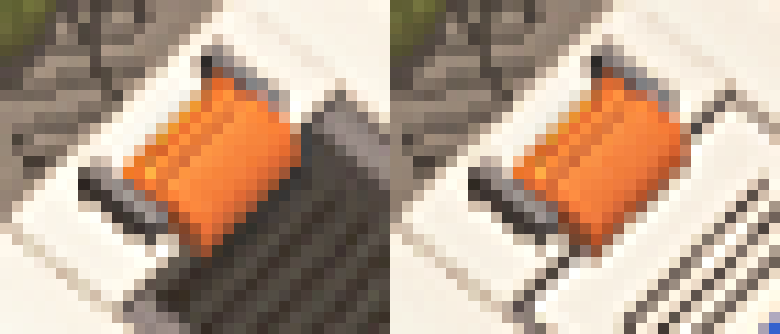

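The catch is at the same pixels as at the start, so it is fully forward and overhangs the plate. Handing in.

```bash
python3 -c "
from workcell import manip
print(manip.get_obs()['clock']); print(manip.hand_in())"
```

```text
11.675
the job is handed in; nothing more can be done
None
```

I put the white cover with the blue ridge back on the filter and handed the job in at 11.7 s. I gripped it by the ridge's long faces and slid the lip under the bar at 14°. Then I swung the rear edge down past the catch, let go and backed away.

**Fit:** the cover lies flat, with its plate about 1 mm below the rim, as it should be. The wrist camera reads the same height front to rear within 0.1 mm. The scene camera shows about a 1 mm slope, within its calibration error.

**Catch:** in the top and scene pictures it sits at the same pixels as at the start, so it is forward and over the plate's rear edge. One check disagreed: depth readings put its front edge about 2 mm further back, probably because the plate now hides the lower nose.

**Forces and bystanders:** the highest wrist force I read was about 32 N, while pressing the cover home. The apple, mug, spice jar and timer look unmoved, judged by eye only, and the robot is touching nothing.

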